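# Walnut blank from the crate to the drill press stop

### The arm

A 6-joint arm with a two-finger parallel gripper is mounted at the origin on the work surface. World frame = base frame: x ahead of the robot, y to its left, z up, the work surface at z = 0. Lengths are in m, angles in rad, forces in N, time in s.
With the tool pointing down it reaches from about 0.3 to 0.875 m from the base axis. Payload 6.4 kg.
Tool frame: the origin (TCP) lies at the very end of the fingers, on their centre line; the grasp point (between the pads) lies 19 mm behind it (ctrl.hold_point_z is the distance from the TCP to the grasp point, in m); y points along the fingers, x is the direction in which the jaws open and shut, and the axes are right-handed (so a half turn about y gives the same grasp; the last joint's range is limited). The gripper opens to 85 mm and grips with 20 to 120 N. Pads are 22 mm wide; open, the fingers measure 114 mm over their backs; the gripper's body (76 mm by 85 mm) begins 54 mm behind the grasp point. The pads swing forward as they close: fully open they stand 13 mm farther back than shut.
Start: joints at [-1.538, 0.181, 1.607, -0, 1.354, -0.206], TCP at [0.136, -0.559, 0.231] pointing down, gripper open.
Joint ranges: [-2.99, 2.99], [-0.89, 2.07], [0.3, 2.58], [-1.14, 4.28], [0, 2.63], [-3.12, 3.12]. Speed limits (rad/s): [2.57, 2.57, 3.01, 3.14, 3.14, 3.14].

### API

Orientations are given as a unit quaternion [w, x, y, z].
In Python, from bench import ctrl, imaging gives the robot as it stands.
- The arm moves only by the shell command python3 -m jog 'ROWS'. ROWS is JSON, a list of rows, each a list of 3 entries, a list of its own where there are three numbers: the shift along the tool's x, y, z in cm, then the turn, a rotation vector about the tool's x, y, z in rad, then the finger opening in cm, from 0 to 8.54. A call has 1 to 12 rows; each row shifts and turns the pose as measured when the row begins, along the tool's axes as they then stand; what a row does not reach is not made up. A row lasts 1/12 s, in which the tool goes at most 41.7 mm and 7.16 degrees, less where a joint would pass 70% of its speed; a pose out of reach is approached as far as the arm can. A call is refused whole if a number of a shift passes 4.17 or a number of a turn 0.125, either way. A call with a gripper value outside its range is refused whole. The fingers move at their own pace and stop on an object; the grip force is fixed at half the most. Time passes only in rows, so rows that do not move let the fingers close. It gives the time, the measured TCP pose, the force and the opening at its end, in the units of the state.
- ctrl.get_obs(): the state, without advancing time (a new reading comes with each control period).
- imaging.camera(name): name is "side" or "top" or "wrist"; returns a dict with "frame" (420x560x3 uint8, red, green, blue), "depth" (420x560 float32, m along the optical axis (not along the pixel's ray), 0 where there is no reading), "K" (3x3 intrinsics, pixels), "R" (3x3) and "t" (3): a world point X has camera coordinates R X + t. Camera axes: x right, y down, z forward; pixel columns grow to the right and rows downward; lengths in m; the calibration is good to about 2 mm. A picture is of the moment at which its call begins.
- ctrl.hand_in(): hands the job in, once; it reports no verdict.
The state is a dict: "time_s": time; "q": joint angles; "dq": joint speeds; "joint_efforts": joint torques, N m; "eef_pos": TCP position; "eef_rot": TCP orientation; "wrist_force": force on the tool from outside, world axes, zero at the start; "torque": the same for the moment, N m; "opening": opening from 0.0 (shut) to 1.0 (fully open).
Only numpy, scipy, OpenCV 4.12 (cv2) and the standard library are available. Lean on these libraries where they do the work, as an engineer would, in place of code of your own. Each camera call takes 0.05 s, during which the arm holds its last target. There are 200 camera calls.

### The job

The walnut blank is next for drilling: in the crate, first lay the pale blank that lies across the others down on the floor of the crate in the empty bay, then lift the walnut blank out by itself and lay it on the drill press table. Push it along the fence and under the drill until it lies flat against the fence with its end hard up against the stop. Leave the three pale blanks in the crate, do not bump the drill head or shift the stop, and leave the other things on the bench where they are.

Things in the scene. Friction and masses are not known exactly. Their poses are not given: they have to be found in the camera images.
- walnut: dark brown walnut blank with red waxed ends, one of the three that lie side by side on the crate floor: sawn square billet, 180 x 40 x 40 mm, about 0.2 kg; origin at its centre, x along its length; y and z square to its faces. Any long face may be down and either end first.
- pale_a: pale blank with white ends on the crate floor: sawn square billet, 180 x 40 x 40 mm, about 0.2 kg; origin at its centre, x along its length; beside its middle at least 25 mm is free to the next blank or wall, likewise for the other two.
- pale_b: pale blank with white ends on the crate floor, like pale_a: sawn square billet, 180 x 40 x 40 mm, about 0.2 kg; origin at its centre, x along its length.
- pale_top: pale blank with white ends lying crosswise on top of the other three: sawn square billet, 180 x 40 x 40 mm, about 0.2 kg; origin at its centre, x along its length; its underside is 40 mm above the crate's floor.
- crate: grey slatted crate, fixed to the bench, outside 246 (x) x 328 (y) x 65 mm high, walls and floor 8 mm thick, 16 mm corner posts inside; origin at the centre of its underside on the bench, z up. The three lower blanks lie along its x, about 72 mm apart (at y about -108, -36 and +36 mm, in any order).
- bay (a point): centre, on the crate's floor (8 mm above the bench), of the empty bay at the crate's +y side; axes as the crate. It takes one blank laid along x: 28 mm is then free to the wall and about 30 mm to the next blank.
- stop_face (a point): point where a blank's end must come, on the stop's face at the drill table's surface (90 mm above the bench), 20 mm before the fence face. x runs along the fence, the way to push, towards the stop; y points square into the fence; z up. A blank that is home has its centre at (-90, 0, 20) mm. The stop: an aluminium block 34 mm high, red knob, clamped: 40 N does not shift it.
- fence_face (a point): point on the fence's face at the table's surface, level with the bit; axes as stop_face. The fence is a straight pale wooden board, 45 mm high above the table, fixed, running the whole length of the table. The plywood table is flat and clear: it reaches from x = -330 mm (open end, nearest the robot) to +120 mm and from y = -130 mm (free edge) to beyond the fence.
- bit_tip (a point): tip of the drill bit, 65 mm above the drill table, 20 mm before the fence face and 30 to 60 mm before the stop's face.
- drill_head: overhanging head of the green drill press, fixed: bit (r 4 mm), chuck (r 22 mm, from 115 mm above the drill table), quill, and from 195 mm above it the casting: round nose of r 50 mm about the bit's axis and a body 100 mm wide (belt cover 112 mm) running back over the fence in +y. Feed handles on its +x side only. Origin on the bench under the bit, axes as stop_face.
- kokeshi: standing turned wooden doll with a black head, 146 mm high, 58 mm across; origin at the centre of its foot. Bystander.
- mug: red mug, 76 mm across, 85 mm high, handle at its +y; origin at the centre of its foot. Bystander.
- hammer: hammer lying flat, 270 mm long along its x, head at +x, 26 mm high; origin under its middle. Bystander.
- jar_a: amber jar with a black lid, 64 mm across, 95 mm high; origin at the centre of its foot. Bystander.
- jar_b: glass jar with a blue lid, 56 mm across, 80 mm high; origin at the centre of its foot. Bystander.
- dust_brush: wooden bench brush lying flat, 160 mm long along its x, 42 mm wide, 20 mm high; origin under its middle. Bystander.
Mind the look-alikes: they are no part of the job. Leave any purple look-alike of the pale_b alone.

How it is judged:
By the outcome, as a careful person would: the job done as asked, in the order asked, and still so for the second after the job is handed in, with the robot touching nothing.
It also fails if it takes over 67 s, if anything falls off the work surface, if the arm or the gripper's body presses on something with over 40 N, if the wrist force passes 120 N, or if a joint passes its speed limit or range.

## Working session

There is one attempt and no reset: what is moved stays moved. The work goes in short steps, Python scripts to look and compute and a shell command to move; the robot and the scene stay as the last step left them, time stands still between calls to the robot, and variables do not carry over. Pictures are saved under pics/ and viewed, about 8 in all and at most 12, crops included, and the job is handed in when it is done.

```bash
ls; mkdir -p pics; python3 - <<'E'
from bench import ctrl, imaging
import numpy as np, cv2
o=ctrl.get_obs(); print(o, ctrl.hold_point_z)
for n in ("top","side"):
    c=imaging.camera(n); np.savez(f"pics/{n}0.npz",**c); cv2.imwrite(f"pics/{n}0.png",c["frame"][:,:,::-1]); print(n,c["K"],c["R"],c["t"])
E
```

```text
pics
{'time_s': 0.0, 'q': array([-1.53831461e+00,  1.81519927e-01,  1.60796306e+00,  1.36326581e-05,
        1.35384084e+00, -2.06280899e-01]), 'dq': array([-4.98269773e-04, -8.08031266e-04, -7.68166235e-04,  8.46976032e-04,
       -9.61064578e-05, -9.78921233e-05]), 'joint_efforts': array([-8.14887767e-05, -4.44873190e+01, -3.51338518e+01, -2.49182658e-04,
        9.08840244e-03,  1.66622156e-07]), 'eef_pos': array([ 0.13600177, -0.55812871,  0.23041776]), 'eef_rot': array([ 0.55646112, -0.55551762,  0.43728294, -0.43650295]), 'wrist_force': array([ 0.34666813, -0.153512  , -0.28737191]), 'torque': array([-0.02698301, -0.02007345,  0.00762889]), 'opening': 1.0017950178659485} 0.0187
top [[507.878407     0.         284.07209857]
 [  0.         507.878407   205.80673185]
 [  0.           0.           1.        ]] [[-0.01289021 -0.99990201  0.00546   ]
 [-0.98440634  0.01173202 -0.17551787]
 [ 0.17543661 -0.00763732 -0.9844611 ]] [-0.0203186   0.52966737  1.09458124]
side [[383.88267668   0.         280.38527936]
 [  0.         383.88267668 213.60332986]
 [  0.           0.           1.        ]] [[ 0.95496315 -0.29661923 -0.00790089]
 [-0.18702247 -0.58101826 -0.79211134]
 [ 0.2303649   0.75791478 -0.61032549]] [-0.50860354  0.17656109  0.89698346]
```

View pics/top0.png

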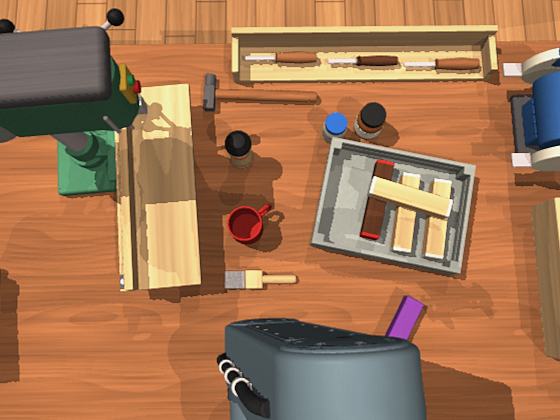

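View pics/side0.png

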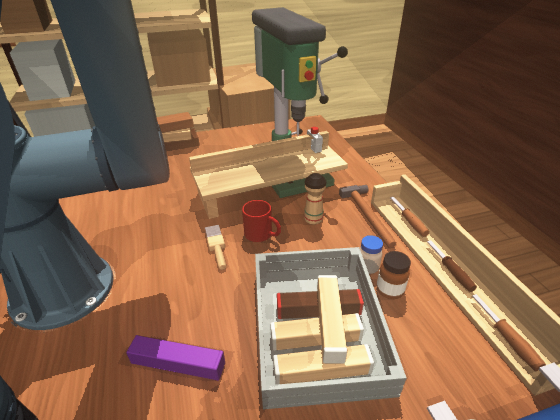

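The top view shows the crate at the right (cols 312–475, rows 138–275), with pale_top across the blanks at (412,196). The walnut is at (378,200), next to the empty bay at (350,195). The drill table is at cols 120–200 and the purple decoy at (405,318). The side view shows the stop at (316,140) and the bit at (298,130). Next I'll measure from depth and colour.

```bash
cat > h.py <<'E'
import numpy as np, cv2
def pts(c):
    d=c["depth"]; v,u=np.indices(d.shape); K=c["K"]
    P=np.stack([(u-K[0,2])/K[0,0]*d,(v-K[1,2])/K[1,1]*d,d],-1)
    X=(P-c["t"])@c["R"]; X[d==0]=np.nan; return X
def rect(xy):
    (c,s,a)=cv2.minAreaRect((np.float32(xy)*1000).reshape(-1,1,2)); 
    if s[0]<s[1]: s=s[::-1]; a+=90
    return np.round(c,1),np.round(s,1),round((a+90)%180-90,2)   # long axis angle deg, mm
def big(m):
    m=cv2.morphologyEx(m.astype(np.uint8),cv2.MORPH_OPEN,np.ones((3,3)))
    n,l,s,_=cv2.connectedComponentsWithStats(m); return [l==i for i in np.argsort(-s[1:,4])+1 if s[i,4]>60]
E
python3 - <<'E'
from h import *
for n in("top","side"):
    c=dict(np.load(f"pics/{n}0.npz")); X=pts(c); x,y,z=np.moveaxis(X,-1,0)
    hsv=cv2.cvtColor(c["frame"],cv2.COLOR_RGB2HSV); h,s,v=np.moveaxis(hsv.astype(int),-1,0)
    print(n)
    R=(y<0)&(y>-.5)&(x>.25)&(x<.85)
    def show(k,m,N=3):
        for b in big(m)[:N]: print(k,b.sum(),*rect(X[b][:,:2]),"z",np.round(np.nanpercentile(z[b],[5,50,95])*1000,1))
    show("rim",R&(abs(z-.065)<.004)&(s<60),1)
    show("top",R&(abs(z-.088)<.005)&(s<160),1)
    show("pale",R&(abs(z-.048)<.005)&(h>12)&(s>60)&(v>120),4)
    show("waln",R&(abs(z-.048)<.006)&((s>110)&(v<140)|(s>170)),4)
    T=(y>0.05)&(y<.5)&(x>.2)&(x<.95)
    show("table",T&(abs(z-.090)<.005),2)
    show("fencetop",T&(abs(z-.135)<.004),2)
    # fence face line: -y edge of fence top & table far edge
    m=T&(abs(z-.135)<.004)
    for a in np.arange(.25,.8,.05):
        q=m&(abs(x-a)<.01); w=T&(abs(z-.09)<.004)&(abs(x-a)<.01)
        if q.sum()>3: print(round(a,2),"fence y",np.round([y[q].min(),y[q].max()],4),"table y",np.round([y[w].min(),y[w].max()],4) if w.any() else "")
E
```

```text
top
rim 157 [ 460.  -108.8] [40.  38.5] -12.63 z [62.  64.9 68.3]
top 1453 [ 541.2 -303.4] [180.   41.5] 72.21 z [84.3 87.7 90.9]
pale 671 [ 476.7 -295.6] [90.9 39.6] -10.75 z [44.6 47.8 51.1]
pale 640 [ 458.3 -365.8] [84.1 40.6] -10.7 z [44.5 47.8 50.9]
pale 209 [ 563.2 -384.5] [40.5 32.3] 77.29 z [44.1 47.9 51.5]
pale 157 [ 582.2 -315.1] [38.9 24.1] 76.63 z [44.5 48.  51. ]
waln 663 [ 500.9 -227.4] [88.4 38.8] -13.6 z [44.1 47.8 51.6]
waln 291 [ 610.7 -254.9] [41.4 37.8] -13.88 z [44.3 47.9 51.5]
table 11610 [577.5 232.9] [450.7 131.7] 4.51 z [87.  90.2 93.4]
table 170 [584.3 333.7] [98.3  9.6] 4.22 z [86.9 90.2 93.5]
fencetop 929 [464.7 297.2] [235.9  19.6] 4.51 z [132.2 135.1 137.9]
fencetop 355 [635.  310.8] [101.7  19. ] 4.28 z [132.4 135.2 138. ]
0.35 fence y [0.2792 0.2967] table y [0.1526 0.3199]
0.4 fence y [0.2825 0.3005] table y [0.1527 0.323 ]
0.45 fence y [0.2863 0.3052] table y [0.0559 0.3273]
0.5 fence y [0.2902 0.3092] table y [0.0862 0.3318]
0.55 fence y [0.295 0.313] table y [0.1657 0.3359]
0.6 fence y [0.2985 0.3175] table y [0.1694 0.3403]
0.65 fence y [0.0503 0.
[... 562 characters left out ...]
37.6] -12.43 z [45.1 47.8 49.6]
table 3690 [575.6 233.2] [449.8 140.1] 4.66 z [87.8 90.  92.1]
fencetop 336 [579.9 305.3] [302.1  26.3] 4.91 z [132.  134.8 136.6]
fencetop 104 [387.  289.6] [80.1 22.1] 2.9 z [132.2 134.2 136.4]
0.35 fence y [0.2765 0.2957] table y [0.1487 0.312 ]
0.4 fence y [0.2802 0.3   ] table y [0.1489 0.2853]
0.45 fence y [0.2848 0.3041] table y [0.0739 0.2936]
0.5 fence y [0.2868 0.3065] table y [0.0802 0.2926]
0.55 fence y [0.2916 0.3091] table y [0.1624 0.2989]
0.6 fence y [0.2963 0.3147] table y [0.1667 0.302 ]
0.65 fence y [0.0502 0.4194] table y [0.051  0.3056]
0.7 fence y [0.3017 0.3229] table y [0.1741 0.4143]
0.75 fence y [0.2727 0.2774] table y [0.1786 0.4505]
```

```bash
python3 - <<'E'
import cv2
a=cv2.imread("pics/side0.png")[90:215,180:360]; cv2.imwrite("pics/stopcrop.png",cv2.resize(a,None,fx=4.4,fy=4.4,interpolation=cv2.INTER_CUBIC)[:600,:800])
E
```

```text
(no output)
```

View pics/stopcrop.png

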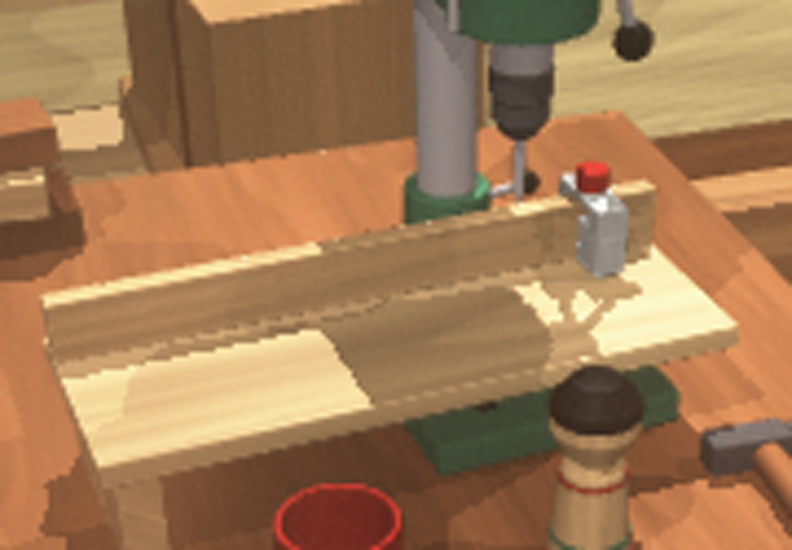

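```bash
cat >> h.py <<'E'
from scipy.spatial.transform import Rotation as Ro
def obs():
    from bench import ctrl
    o=ctrl.get_obs(); q=o["eef_rot"]; return o,Ro.from_quat([q[1],q[2],q[3],q[0]])
def go(p, jawdeg, tilt=0, tiltdir=0):
    """remaining motion to TCP p, jaw (tool x) at yaw jawdeg, fingers down, fingertips leaning tilt deg towards heading tiltdir"""
    o,R=obs(); best=None
    for j in (jawdeg,jawdeg+180):
        yv=np.array([0,0,-1.]); xv=np.array([np.cos(np.radians(j)),np.sin(np.radians(j)),0])
        T=Ro.from_matrix(np.column_stack([xv,yv,np.cross(xv,yv)]))
        if tilt:
            t=np.radians(tiltdir); T=Ro.from_rotvec(np.radians(tilt)*np.cross([0,0,-1],[np.cos(t),np.sin(t),0]))*T
        r=(R.inv()*T).as_rotvec()
        if best is None or abs(np.linalg.norm(r))<np.linalg.norm(best[0]): best=(r,T)
        print(" alt rotvec",r.round(3))
    d=np.array(p)-o["eef_pos"]
    print("t",round(o["time_s"],2),"pos",o["eef_pos"].round(4),"F",o["wrist_force"].round(1),"open",round(o["opening"],3),"q",o["q"].round(2))
    print("shift cm now-axes",(R.inv().apply(d)*100).round(2)," after-turn axes",(best[1].inv().apply(d)*100).round(2),"turn",best[0].round(3))
E
python3 - <<'E'
from h import *
c=dict(np.load("pics/side0.npz")); X=pts(c); x,y,z=np.moveaxis(X,-1,0)
# fence frame: origin on face at x=.5,y=.2885 ; angle 4.5
a=np.radians(4.5); ex=np.array([np.cos(a),np.sin(a)]); ey=np.array([-np.sin(a),np.cos(a)]); 
XY=X[...,:2]-[.5,.2885]; fx=XY@ex; fy=XY@ey
hsv=cv2.cvtColor(c["frame"],cv2.COLOR_RGB2HSV); s=hsv[...,1]
m=np.zeros(s.shape,bool); m[120:160,300:330]=1
m&=(z>.094)&(z<.126)&(fy>-.06)&(fy<-.003)&(s<70)
print("stop n",m.sum(),"fx",np.percentile(fx[m]*1000,[0,5,50,95,100]).round(1),"fy",np.percentile(fy[m]*1000,[0,5,50,95,100]).round(1))
w=np.zeros(s.shape,bool); w[118:137,290:306]=1
w&=(z>.15)&(z<.21)&(fy>-.05)&(fy<.02)&(s<90)
for zz in np.arange(.15,.215,.01):
    k=w&(abs(z-zz)<.005); 
    if k.any(): print("bit",zz.round(3),k.sum(),(np.median(fx[k])*1000).round(1),(np.median(fy[k])*1000).round(1))
o,R=obs(); print(R.as_matrix().round(3))
go([.5407,-.3043,.20],-17.9)
E
```

```text
stop n 99 fx [228.6 229.3 234.  252.1 255.1] fy [-38.3 -35.8 -32.1  -7.3  -3.2]
bit 0.16 2 176.2 -17.6
bit 0.17 7 175.2 -20.6
bit 0.18 6 173.5 -19.4
bit 0.19 6 174.4 -18.9
bit 0.2 5 174.2 -22.0
bit 0.21 2 170.7 -27.8
[[ 0.237 -0.     0.972]
 [-0.972  0.002  0.237]
 [-0.002 -1.     0.   ]]
 alt rotvec [-1.00e-03 -1.02e+00 -1.00e-03]
 alt rotvec [ 1.000e-03  2.122e+00 -1.000e-03]
t 0.1 pos [ 0.136  -0.5582  0.2305] F [ 0.2 -0.   0.3] open 1.0 q [-1.54  0.18  1.61 -0.    1.35 -0.21]
shift cm now-axes [-15.09   3.09  45.33]  after-turn axes [30.71  3.05 36.6 ] turn [-1.00e-03 -1.02e+00 -1.00e-03]
```

Everything checks against the given sizes: fence at 4.5°, bit 20 mm before the fence, stop face 54 mm beyond the bit. I'll turn first, then move over pale_top.

```bash
python3 -m jog '[[[0,0,0],[0,-0.12,0],8],[[0,0,0],[0,-0.12,0],8],[[0,0,0],[0,-0.12,0],8],[[0,0,0],[0,-0.12,0],8],[[0,0,0],[0,-0.12,0],8],[[0,0,0],[0,-0.12,0],8],[[0,0,0],[0,-0.12,0],8],[[0,0,0],[0,-0.12,0],8],[[0,0,0],[0,-0.06,0],8]]'; python3 -c "
from h import *
go([.5407,-.3043,.20],-17.9)"
```

```text
time_s: 0.85
eef_pos: [0.1359, -0.5549, 0.2253]
eef_rot: [0.705, -0.697, 0.096, -0.094]
wrist_force: [-0.3, 0.5, -0.1]
opening: 0.935
 alt rotvec [-0.011  0.042 -0.004]
 alt rotvec [-0.006 -3.099  0.017]
t 0.85 pos [ 0.1359 -0.5549  0.2253] F [-0.3  0.5 -0.1] open 0.935 q [-1.54  0.19  1.61  0.    1.35 -1.27]
shift cm now-axes [32.34  2.81 34.92]  after-turn axes [30.82  2.53 36.29] turn [-0.011  0.042 -0.004]
```

```bash
python3 -m jog '[[[3.3,0.1,3.7],[0,0,0],8],[[3.3,0.1,3.7],[0,0,0],8],[[3.3,0.1,3.7],[0,0,0],8],[[3.3,0.1,3.7],[0,0,0],8],[[3.3,0.1,3.7],[0,0,0],8],[[3.3,0.1,3.7],[0,0,0],8],[[3.3,0.1,3.7],[0,0.02,0],8],[[3.3,0.1,3.7],[0,0.02,0],8],[[3.0,0.1,3.5],[0,0.02,0],8]]'; python3 -c "
from h import *
go([.5407,-.3043,.15],-17.9)"
```

```text
time_s: 1.6
eef_pos: [0.4527, -0.3511, 0.2161]
eef_rot: [0.701, -0.692, 0.123, -0.118]
wrist_force: [-0.2, -0.5, -1.8]
opening: 0.939
 alt rotvec [-0.012 -0.031 -0.009]
 alt rotvec [ 0.014  3.111 -0.019]
t 1.6 pos [ 0.4527 -0.3511  0.2161] F [-0.2 -0.5 -1.8] open 0.939 q [-0.87  0.2   1.62  0.01  1.34 -0.53]
shift cm now-axes [6.77 6.63 7.28]  after-turn axes [6.94 6.61 7.15] turn [-0.012 -0.031 -0.009]
```

```bash
python3 -m jog '[[[2.6,0,2.7],[0,-0.01,0],8],[[2.3,1,2.4],[-0.006,-0.01,-0.005],8],[[2,2,2.1],[-0.006,-0.01,-0.005],8],[[0.5,2,0.5],[0,0,0],8],[[0,0,0],[0,0,0],8],[[0,0,0],[0,0,0],8]]'; python3 - <<'E'
from h import *
from bench import imaging
go([.5407,-.3043,.054],-17.9)
c=imaging.camera("wrist"); cv2.imwrite("pics/w1.png",c["frame"][:,:,::-1]); X=pts(c); z=X[...,2]
hsv=cv2.cvtColor(c["frame"],cv2.COLOR_RGB2HSV); s=hsv[...,1]
b=big((abs(z-.088)<.006)&(X[...,0]>.4)&(s<170))[0]
print(b.sum(),rect(X[b][:,:2]),np.nanmedian(z[b]))
E
```

```text
time_s: 2.1
eef_pos: [0.5585, -0.291, 0.1633]
eef_rot: [0.7, -0.698, 0.106, -0.107]
wrist_force: [0.1, -0.5, 0.2]
opening: 0.936
 alt rotvec [-0.002  0.01   0.002]
 alt rotvec [ 3.000e-03 -3.131e+00  3.000e-03]
t 2.1 pos [ 0.5585 -0.291   0.1633] F [ 0.1 -0.5  0.2] open 0.936 q [-0.67  0.36  1.52  0.    1.25 -0.37]
shift cm now-axes [-1.32 10.93 -1.82]  after-turn axes [-1.28 10.93 -1.81] turn [-0.002  0.01   0.002]
13128 (array([ 538.4, -305.6]), array([180.6,  40.3]), 71.88) 0.08819438580781902
```

View pics/w1.png

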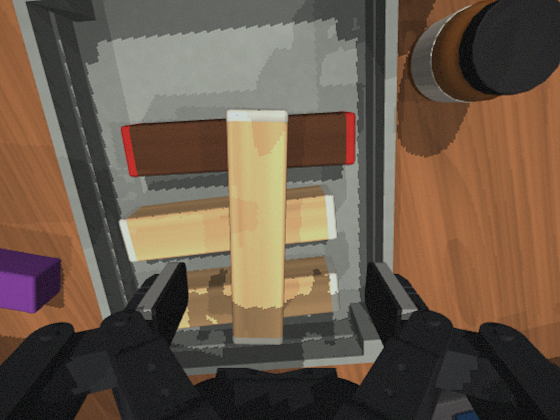

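Wrist view: pale_top at cols 228–288, rows 110–343, square between the fingers, with the walnut under it at row 145. The measured centre is (538.4, −305.6) mm, which agrees with the first estimate. I'll descend and grip.

```bash
python3 -m jog '[[[-1.5,0.5,-2.0],[0,0.005,0],8],[[0,2,0],[0,0,0],8],[[0,0,0],[0,0,0],8]]'; python3 -c "
from h import *
go([.5386,-.3052,.054],-18)"
```

```text
time_s: 2.4
eef_pos: [0.536, -0.3089, 0.1411]
eef_rot: [-0.699, 0.699, -0.108, 0.111]
wrist_force: [-0.2, 0.7, -0.9]
opening: 0.935
 alt rotvec [-0.     0.004  0.004]
 alt rotvec [ 6.000e-03 -3.137e+00  1.000e-03]
t 2.4 pos [ 0.536  -0.3089  0.1411] F [-0.2  0.7 -0.9] open 0.935 q [-0.72  0.36  1.57  0.    1.2  -0.41]
shift cm now-axes [0.11 8.71 0.43]  after-turn axes [0.14 8.71 0.43] turn [-0.     0.004  0.004]
```

```bash
python3 -m jog '[[[0.1,2.5,0.4],[0,0,0],8],[[0,2.5,0],[0,0,0],8],[[0,2.2,0],[0,0,0],8],[[0,0.9,0],[0,0,0],8],[[0,0,0],[0,0,0],8],[[0,0,0],[0,0,0],8]]'; python3 -c "
from h import *
go([.5386,-.3052,.054],-18)"
```

```text
time_s: 2.9
eef_pos: [0.5388, -0.315, 0.0693]
eef_rot: [-0.695, 0.701, -0.107, 0.117]
wrist_force: [0.2, 0.2, 0.8]
opening: 0.936
 alt rotvec [ 0.006 -0.005  0.015]
 alt rotvec [-0.024  3.136  0.009]
t 2.9 pos [ 0.5388 -0.315   0.0693] F [0.2 0.2 0.8] open 0.936 q [-0.72  0.46  1.6   0.    1.06 -0.4 ]
shift cm now-axes [-0.35  1.52  0.93]  after-turn axes [-0.32  1.53  0.92] turn [ 0.006 -0.005  0.015]
```

```bash
python3 -m jog '[[[-0.35,0.5,0.9],[0.006,0,0.015],8],[[0,0.9,0],[0,0,0],8],[[0,0,0],[0,0,0],8]]'; python3 -c "
from h import *
go([.5386,-.3052,.055],-18)"
```

```text
time_s: 3.15
eef_pos: [0.5402, -0.307, 0.0591]
eef_rot: [-0.697, 0.699, -0.111, 0.115]
wrist_force: [0.4, 0.6, -0.2]
opening: 0.933
 alt rotvec [ 0.002 -0.006  0.005]
 alt rotvec [-8.000e-03  3.135e+00  3.000e-03]
t 3.15 pos [ 0.5402 -0.307   0.0591] F [ 0.4  0.6 -0.2] open 0.933 q [-0.71  0.48  1.6   0.    1.06 -0.39]
shift cm now-axes [-0.21  0.41  0.12]  after-turn axes [-0.21  0.41  0.12] turn [ 0.002 -0.006  0.005]
```

```bash
python3 -m jog '[[[-0.2,0.4,0.1],[0,0,0.005],8],[[0,0,0],[0,0,0],2],[[0,0,0],[0,0,0],2],[[0,0,0],[0,0,0],2],[[0,0,0],[0,0,0],2],[[0,0,0],[0,0,0],2],[[0,0,0],[0,0,0],2]]'; python3 -m jog '[[[0,-1,0],[0,0,0],2],[[0,-2,0],[0,0,0],2],[[0,-2.5,0],[0,0,0],2],[[0,-2.5,0],[0,0,0],2],[[0,-1.5,0],[0,0,0],2],[[0,0,0],[0,0,0],2]]';  python3 -c "
from h import *
go([.553,-.169,.14],77.4)"
```

```text
time_s: 3.73
eef_pos: [0.5399, -0.3054, 0.0566]
eef_rot: [-0.697, 0.699, -0.112, 0.113]
wrist_force: [-0.1, 0.9, -2.3]
opening: 0.461
time_s: 4.23
eef_pos: [0.5374, -0.3034, 0.1546]
eef_rot: [0.698, -0.698, 0.114, -0.111]
wrist_force: [0.3, -0.4, -1.1]
opening: 0.46
 alt rotvec [-0.005 -1.67  -0.004]
 alt rotvec [ 0.004  1.471 -0.004]
t 4.23 pos [ 0.5374 -0.3034  0.1546] F [ 0.3 -0.4 -1.1] open 0.46 q [-0.71  0.35  1.56 -0.    1.24 -0.38]
shift cm now-axes [-2.73  1.47 13.25]  after-turn axes [-13.46   1.46  -1.41] turn [ 0.004  1.471 -0.004]
```

```bash
python3 -m jog '[[[0,0,0],[0,-0.125,0],2],[[0,0,0],[0,-0.125,0],2],[[0,0,0],[0,-0.125,0],2],[[0,0,0],[0,-0.125,0],2],[[0,0,0],[0,-0.125,0],2],[[0,0,0],[0,-0.125,0],2],[[0,0,0],[0,-0.125,0],2],[[0,0,0],[0,-0.125,0],2],[[0,0,0],[0,-0.125,0],2],[[0,0,0],[0,-0.125,0],2],[[0,0,0],[0,-0.125,0],2],[[0,0,0],[0,-0.125,0],2]]'; python3 -m jog '[[[0,0,0],[0,-0.12,0],2],[[0,0,0],[0,-0.06,0],2],[[0,0,0],[0,0,0],2]]';  python3 -c "
from h import *
go([.553,-.169,.14],77.4)"
```

```text
time_s: 5.23
eef_pos: [0.5333, -0.3006, 0.1479]
eef_rot: [0.591, -0.582, -0.393, 0.397]
wrist_force: [0.1, -0.1, -1.5]
opening: 0.459
time_s: 5.48
eef_pos: [0.5318, -0.2994, 0.1449]
eef_rot: [0.552, -0.539, -0.448, 0.452]
wrist_force: [0.8, 0.1, -0.4]
opening: 0.46
 alt rotvec [-0.017  0.028  0.007]
 alt rotvec [ 0.011 -3.113  0.026]
t 5.48 pos [ 0.5318 -0.2994  0.1449] F [ 0.8  0.1 -0.4] open 0.46 q [-0.71  0.36  1.57 -0.    1.23 -2.08]
shift cm now-axes [13.2   0.6   0.39]  after-turn axes [13.19  0.49  0.78] turn [-0.017  0.028  0.007]
```

```bash
python3 -m jog '[[[3.3,0,0.2],[-0.008,0.014,0.003],2],[[3.3,0,0.2],[-0.008,0.014,0.003],2],[[3.3,0,0.2],[0,0,0],2],[[3,0,0.1],[0,0,0],2],[[0,0,0],[0,0,0],2],[[0,0,0],[0,0,0],2]]';  python3 - <<'E'
from h import *
from bench import imaging
go([.5525,-.167,.09],77.4)
c=imaging.camera("wrist"); cv2.imwrite("pics/w2.png",c["frame"][:,:,::-1]); X=pts(c); x,y,z=np.moveaxis(X,-1,0)
hsv=cv2.cvtColor(c["frame"],cv2.COLOR_RGB2HSV); h,s,v=np.moveaxis(hsv.astype(int),-1,0)
for k,m in(("rim",(abs(z-.065)<.004)&(s<60)),("waln",(abs(z-.048)<.005)&(s>110)&(h<15)&(y<-.1)),("floor",(abs(z-.008)<.004)&(s<60)),("held",(z>.15)&(s>50)&(h>12)&(h<35))):
    for b in big(m)[:2]: print(k,b.sum(),rect(X[b][:,:2]),np.nanmedian(z[b]))
E
```

```text
time_s: 5.98
eef_pos: [0.5502, -0.1679, 0.1413]
eef_rot: [0.558, -0.554, -0.436, 0.437]
wrist_force: [0.3, -1.1, -1.5]
opening: 0.46
 alt rotvec [-0.004 -0.019  0.002]
 alt rotvec [-3.000e-03  3.123e+00 -7.000e-03]
t 5.98 pos [ 0.5502 -0.1679  0.1413] F [ 0.3 -1.1 -1.5] open 0.46 q [-0.5   0.28  1.68  0.    1.19 -1.83]
shift cm now-axes [ 0.13  5.13 -0.23]  after-turn axes [ 0.14  5.13 -0.21] turn [-0.004 -0.019  0.002]
rim 9404 (array([ 497.2, -213.9]), array([223.5, 163. ]), 77.46) 0.0651689223514277
rim 618 (array([ 621.5, -394.3]), array([49.3,  9.7]), 77.3) 0.06511788356049109
waln 9005 (array([ 536.2, -239.7]), array([167. ,  39.4]), -14.28) 0.04827204403929204
floor 14816 (array([ 520. , -312.3]), array([243. , 197.3]), -14.84) 0.008351125110126636
floor 87 (array([ 442.6, -122.6]), array([21.4,  1.8]), 76.35) 0.008042762002557572
held 31768 (array([ 523.3, -164.1]), array([116.3,  42.6]), -13.74) 0.17327540677263698
```

View pics/w2.png

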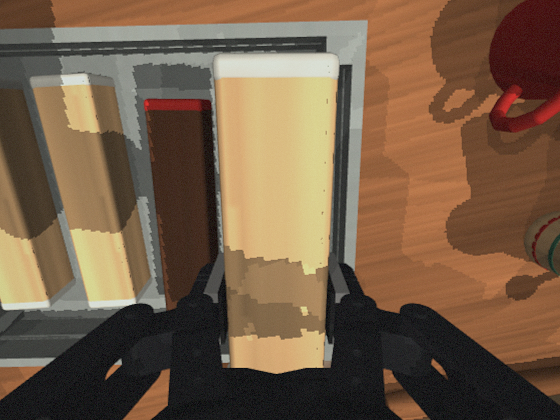

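Wrist view: the held blank hangs over the empty bay (cols 215–338), parallel to the walnut (cols 145–215) and clear of the right wall at col 350. I'll lower it in stages.

```bash
python3 -m jog '[[[0.1,2.2,-0.2],[0,-0.019,0],2],[[0,2.2,0],[0,0,0],2],[[0,1.5,0],[0,0,0],2],[[0,0,0],[0,0,0],2],[[0,0,0],[0,0,0],2]]';  python3 -c "
from h import *
go([.5522,-.168,.018],77.4)"
```

```text
time_s: 6.45
eef_pos: [0.5528, -0.1721, 0.0813]
eef_rot: [0.554, -0.553, -0.44, 0.44]
wrist_force: [0.3, -0.7, -0.5]
opening: 0.458
 alt rotvec [-0.001 -0.008  0.001]
 alt rotvec [-1.000e-03  3.134e+00 -2.000e-03]
t 6.45 pos [ 0.5528 -0.1721  0.0813] F [ 0.3 -0.7 -0.5] open 0.458 q [-0.51  0.37  1.71  0.    1.07 -1.85]
shift cm now-axes [0.38 6.33 0.15]  after-turn axes [0.38 6.33 0.15] turn [-0.001 -0.008  0.001]
```

```bash
python3 -m jog '[[[0.4,1.5,0.15],[0,-0.008,0],2],[[0.1,1.5,0],[0,0,0],2],[[0.05,1.2,0],[0,0,0],2],[[0,0,0],[0,0,0],2],[[0,0,0],[0,0,0],2]]';  python3 -c "
from h import *
go([.5522,-.168,.018],77.4)"
```

```text
time_s: 6.87
eef_pos: [0.5551, -0.1714, 0.0423]
eef_rot: [-0.551, 0.555, 0.441, -0.44]
wrist_force: [0.8, -0.0, -1.7]
opening: 0.456
 alt rotvec [ 0.005 -0.006 -0.002]
 alt rotvec [3.000e-03 3.135e+00 8.000e-03]
t 6.87 pos [ 0.5551 -0.1714  0.0423] F [ 0.8 -0.  -1.7] open 0.456 q [-0.5   0.43  1.72 -0.    0.99 -1.85]
shift cm now-axes [0.28 2.43 0.37]  after-turn axes [0.27 2.43 0.36] turn [ 0.005 -0.006 -0.002]
```

```bash
python3 -m jog '[[[0.35,0.9,0.35],[0.005,-0.006,0],2],[[0.05,0.9,0.1],[0,0,0],2],[[0.05,0.6,0],[0,0,0],2],[[0,0.3,0],[0,0,0],2],[[0,0,0],[0,0,0],2]]';  python3 -c "
from h import *
go([.5522,-.168,.018],77.4)"
```

```text
time_s: 7.28
eef_pos: [0.5548, -0.1683, 0.018]
eef_rot: [-0.549, 0.555, 0.442, -0.442]
wrist_force: [-1.5, -1.3, 0.1]
opening: 0.458
 alt rotvec [ 0.007 -0.    -0.004]
 alt rotvec [0.007 3.141 0.011]
t 7.28 pos [ 0.5548 -0.1683  0.018 ] F [-1.5 -1.3  0.1] open 0.458 q [-0.5   0.46  1.73 -0.    0.94 -1.85]
shift cm now-axes [-0.02  0.    0.26]  after-turn axes [-0.02  0.    0.26] turn [ 0.007 -0.    -0.004]
```

```bash
python3 -m jog '[[[0,0.15,0],[0.005,0,0],2],[[0,0.15,0],[0,0,0],2],[[0,0,0],[0,0,0],2]]'; python3 -m jog '[[[0,0,0],[0,0,0],5.3],[[0,0,0],[0,0,0],5.3],[[0,0,0],[0,0,0],5.3],[[0,0,0],[0,0,0],5.3]]'; python3 -m jog '[[[0,-1,0],[0,0,0],5.3],[[0,-2,0],[0,0,0],5.3],[[0,-2.5,0],[0,0,0],5.3],[[0,-2.5,0],[0,0,0],5.3],[[0,-2,0],[0,0,0],5.6],[[0,0,0],[0,0,0],5.6]]'; python3 - <<'E'
from h import *
from bench import imaging
c=imaging.camera("top"); cv2.imwrite("pics/t2.png",c["frame"][:,:,::-1])
for n in("side","wrist"):
    c=imaging.camera(n); cv2.imwrite(f"pics/{n}3.png",c["frame"][:,:,::-1]); X=pts(c); x,y,z=np.moveaxis(X,-1,0)
    hsv=cv2.cvtColor(c["frame"],cv2.COLOR_RGB2HSV); h,s,v=np.moveaxis(hsv.astype(int),-1,0)
    R=(y<-.1)&(y>-.5)&(x>.3)&(x<.7)
    for k,m in(("waln",R&(abs(z-.048)<.005)&(s>110)&(h<12)),("pale",R&(abs(z-.048)<.005)&(h>12)&(s>50)&(v>60))):
        for b in big(m)[:3]: print(n,k,b.sum(),rect(X[b][:,:2]),np.nanmedian(z[b]).round(4))
go([.54,-.239,.10],76)
E
```

```text
time_s: 7.53
eef_pos: [0.5564, -0.1701, 0.0177]
eef_rot: [-0.549, 0.554, 0.441, -0.443]
wrist_force: [0.7, -0.8, -2.4]
opening: 0.457
time_s: 7.87
eef_pos: [0.5576, -0.1717, 0.0186]
eef_rot: [-0.548, 0.556, 0.442, -0.443]
wrist_force: [-0.7, -1.4, 0.9]
opening: 0.616
time_s: 8.37
eef_pos: [0.5551, -0.1678, 0.1223]
eef_rot: [-0.55, 0.553, 0.441, -0.444]
wrist_force: [1.9, -0.2, 0.8]
opening: 0.655
side waln 612 (array([ 585.2, -252. ]), array([93.9, 39.2]), -14.79) 0.0478
side waln 385 (array([ 486.5, -227. ]), array([62.1, 39.7]), -13.11) 0.0477
side pale 1675 (array([ 497.1, -375. ]), array([164.7,  41.3]), -9.51) 0.0478
side pale 1331 (array([ 511.8, -304.4]), array([165. ,  41.5]), -9.92) 0.0478
side pale 906 (array([ 555.4, -170.9]), array([162.8,  42.2]), -12.79) 0.0477
wrist waln 2938 (array([ 480.7, -225.8]), array([53.3, 40.2]), -14.91) 0.0482
wrist waln 651 (array([ 556.4, -233.9]), array([36.2, 17.6]), -13.81) 0.0483
wrist waln 238 (array([ 571.3, -260.2]), array([33.2,  9.8]), -4.61) 0.0482
wrist pale 14444 (array([ 510.8, -304.2]), array([166.1,  41.7]), -10.32) 0.0482
wrist pale 13158 (array([ 554.1, -171. ]), array([165.9,  40. ]), -12.33) 0.0482
wrist pale 1402 (array([ 547.4, -365. ]), array([71.9, 18.3]), -23.02) 0.0478
 alt rotvec [-0.006  0.025 -0.003]
 alt rotvec [-0.005 -3.116  0.009]
t 8.52 pos [ 0.5525 -0.1666  0.1173] F [0.  0.2 0.3] open 0.658 q [-0.5   0.32  1.69 -0.01  1.14 -1.85]
shift cm now-axes [-7.33  1.75 -0.36]  after-turn axes [-7.33  1.73 -0.54] turn [-0.006  0.025 -0.003]
```

View pics/wrist3.png

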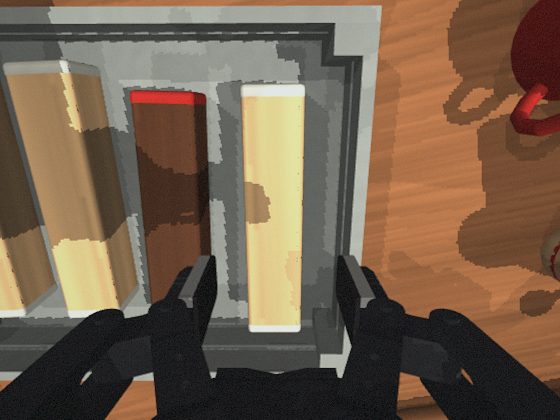

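pale_top lies flat in the bay: cols 243–303, centre (554, −171) mm, top at z = 48 mm. The walnut, at cols 132–208, is now uncovered, so I'll move over it.

```bash
python3 -m jog '[[[-2.5,0,-0.2],[-0.005,0.02,-0.003],5.6],[[-2.5,0,-0.2],[0,0.01,0],5.6],[[-1.9,0,0],[0,0,0],5.6],[[-0.4,0.5,0],[0,0,0],5.6],[[0,0,0],[0,0,0],5.6],[[0,0,0],[0,0,0],5.6]]';  python3 -c "
from h import *
go([.543,-.2405,.06],75.8)"
```

```text
time_s: 9.02
eef_pos: [0.534, -0.2356, 0.1028]
eef_rot: [0.564, -0.552, -0.433, 0.436]
wrist_force: [-0.2, -0.3, -0.3]
opening: 0.657
 alt rotvec [-0.015 -0.001  0.007]
 alt rotvec [-0.01   3.141 -0.024]
t 9.02 pos [ 0.534  -0.2356  0.1028] F [-0.2 -0.3 -0.3] open 0.657 q [-0.62  0.35  1.67  0.    1.13 -1.94]
shift cm now-axes [-0.28  4.26 -1.06]  after-turn axes [-0.26  4.28 -1.  ] turn [-0.015 -0.001  0.007]
```

```bash
python3 -m jog '[[[-0.3,1,-1],[-0.015,0,0.007],5.6],[[0,1.7,0],[0,0,0],5.6],[[0,1.4,0],[0,0,0],5.6],[[0,0,0],[0,0,0],5.6],[[0,0,0],[0,0,0],5.6]]';  python3 - <<'E'
from h import *
from bench import imaging
go([.543,-.2405,.022],75.8)
c=imaging.camera("wrist"); X=pts(c); x,y,z=np.moveaxis(X,-1,0)
hsv=cv2.cvtColor(c["frame"],cv2.COLOR_RGB2HSV); h,s,v=np.moveaxis(hsv.astype(int),-1,0)
m=(y<-.1)&(abs(z-.048)<.005)&(s>110)&(h<15)
for b in big(m)[:2]: print(b.sum(),rect(X[b][:,:2]))
E
```

```text
time_s: 9.43
eef_pos: [0.5424, -0.2346, 0.0573]
eef_rot: [0.559, -0.555, -0.435, 0.435]
wrist_force: [0.3, -0.7, 0.5]
opening: 0.659
 alt rotvec [-0.005  0.003  0.003]
 alt rotvec [ 0.005 -3.139  0.008]
t 9.43 pos [ 0.5424 -0.2346  0.0573] F [ 0.3 -0.7  0.5] open 0.659 q [-0.61  0.43  1.68  0.    1.04 -1.94]
shift cm now-axes [-0.57  3.53 -0.22]  after-turn axes [-0.56  3.53 -0.2 ] turn [-0.005  0.003  0.003]
22490 (array([ 532.2, -239.1]), array([159.4,  39.6]), -14.07)
```

```bash
python3 -m jog '[[[-0.65,0,-0.2],[-0.005,0.003,0.003],5.6],[[0,0,0],[0,0,0],5.6]]';  python3 -c "
from h import *
go([.5425,-.2415,.022],75.8)"
```

```text
time_s: 9.65
eef_pos: [0.5433, -0.2408, 0.0583]
eef_rot: [-0.557, 0.558, 0.435, -0.435]
wrist_force: [-0.0, 0.4, -0.3]
opening: 0.655
 alt rotvec [ 0.001  0.001 -0.   ]
 alt rotvec [-1.00e-03 -3.14e+00 -1.00e-03]
t 9.65 pos [ 0.5433 -0.2408  0.0583] F [-0.   0.4 -0.3] open 0.655 q [-0.62  0.43  1.67 -0.    1.04 -1.94]
shift cm now-axes [-0.09  3.63  0.06]  after-turn axes [-0.09  3.63  0.06] turn [ 0.001  0.001 -0.   ]
```

```bash
python3 -m jog '[[[0,0.9,0],[0,0,0],5.6],[[0.05,0.9,0],[0,0,0],5.6],[[0.05,0.6,0],[0,0,0],5.6],[[0,0,0],[0,0,0],5.6]]';  python3 -c "
from h import *
go([.5425,-.2415,.022],75.8)"
```

```text
time_s: 9.98
eef_pos: [0.5451, -0.2411, 0.0346]
eef_rot: [-0.556, 0.56, 0.435, -0.434]
wrist_force: [-0.5, -0.5, -0.8]
opening: 0.657
 alt rotvec [ 0.005  0.001 -0.002]
 alt rotvec [-3.000e-03 -3.141e+00 -8.000e-03]
t 9.98 pos [ 0.5451 -0.2411  0.0346] F [-0.5 -0.5 -0.8] open 0.657 q [-0.62  0.47  1.68  0.    0.99 -1.94]
shift cm now-axes [-0.1   1.26  0.25]  after-turn axes [-0.1   1.26  0.24] turn [ 0.005  0.001 -0.002]
```

Aligned to 1 mm. I'll finish the descent, grip and lift.

```bash
python3 -m jog '[[[-0.1,0.7,0.2],[0.005,0,0],5.6],[[0,0.5,0],[0,0,0],5.6],[[0,0,0],[0,0,0],5.6],[[0,0,0],[0,0,0],2],[[0,0,0],[0,0,0],2],[[0,0,0],[0,0,0],2],[[0,0,0],[0,0,0],2],[[0,0,0],[0,0,0],2]]'; python3 -m jog '[[[0,-0.8,0],[0,0,0],2],[[0,-1.5,0],[0,0,0],2],[[0,-1.5,0],[0,0,0],2],[[0,-2.5,0],[0,0,0],2],[[0,-3,0],[0,0,0],2],[[0,-3,0],[0,0,0],2],[[0,-3,0],[0,0,0],2],[[0,-3,0],[0,0,0],2],[[0,-1.5,0],[0,0,0],2],[[0,0,0],[0,0,0],2]]';  python3 - <<'E'
from h import *
a=np.radians(4.5); ex=np.array([np.cos(a),np.sin(a)]); ey=np.array([-np.sin(a),np.cos(a)])
p=np.array([.5,.2885])-.05*ex-.05*ey; print("lay xy",p)
go([*p,.20],94.5)
for n in(.0,): pass
c=dict(np.load("pics/top0.npz")); X=pts(c); x,y,z=np.moveaxis(X,-1,0)
m=(y>-.12)&(y<.14)&(x>.3)&(x<.85)&(z>.05)&(z<.16)
for b in big(m)[:4]: print(b.sum(),X[b].mean(0).round(3),"zmax",np.nanpercentile(z[b],99).round(3))
E
```

```text
time_s: 10.65
eef_pos: [0.5421, -0.2413, 0.0202]
eef_rot: [0.558, -0.558, -0.434, 0.435]
wrist_force: [0.9, 0.4, -0.8]
opening: 0.461
time_s: 11.48
eef_pos: [0.5396, -0.239, 0.2286]
eef_rot: [0.561, -0.555, -0.433, 0.436]
wrist_force: [-0.1, -0.1, -2.7]
opening: 0.46
lay xy [0.45407709 0.23473118]
 alt rotvec [-0.009 -0.326  0.003]
 alt rotvec [-0.004  2.816 -0.013]
t 11.48 pos [ 0.5396 -0.239   0.2286] F [-0.1 -0.1 -2.7] open 0.46 q [-0.62  0.22  1.56 -0.    1.37 -1.94]
shift cm now-axes [43.83  3.11 19.86]  after-turn axes [47.9   2.86  4.81] turn [-0.009 -0.326  0.003]
683 [0.646 0.069 0.127] zmax 0.148
334 [ 0.49  -0.104  0.065] zmax 0.069
254 [0.512 0.055 0.074] zmax 0.089
105 [0.459 0.043 0.077] zmax 0.088
```

```bash
python3 -m jog '[[[0,0,0],[0,-0.11,0],2],[[0,0,0],[0,-0.11,0],2],[[0,0,0],[0,-0.1,0],2],[[2,-0.1,0.2],[0,0,0],2],[[3.5,-0.1,0.4],[0,0,0],2],[[4,-0.1,0.4],[0,0,0],2],[[4,-0.1,0.4],[0,0,0],2],[[4,-0.1,0.4],[0,0,0],2],[[4,-0.1,0.4],[0,0,0],2],[[4,-0.1,0.4],[0,0,0],2],[[4,-0.1,0.4],[0,0,0],2],[[4,-0.1,0.4],[0,0,0],2]]';  python3 -c "
from h import *
go([.4541,.2347,.20],94.5)"
```

```text
time_s: 12.48
eef_pos: [0.4692, 0.096, 0.2295]
eef_rot: [0.487, -0.475, -0.515, 0.522]
wrist_force: [0.7, 0.6, -2.1]
opening: 0.461
 alt rotvec [-0.018 -0.004  0.005]
 alt rotvec [-0.008  3.138 -0.028]
t 12.48 pos [0.4692 0.096  0.2295] F [ 0.7  0.6 -2.1] open 0.461 q [-0.05 -0.02  1.83  0.    1.35 -1.69]
shift cm now-axes [13.92  3.03  0.42]  after-turn axes [13.94  2.95  0.42] turn [-0.018 -0.004  0.005]
```

```bash
python3 -m jog '[[[3.5,0,0.1],[-0.01,0,0.002],2],[[3.5,0,0.1],[-0.008,0,0.002],2],[[3,0.5,0.1],[0,0,0],2],[[1.5,1,0],[0,0,0],2],[[0,1,0],[0,0,0],2],[[0,0,0],[0,0,0],2]]';  python3 -c "
from h import *
go([.4541,.2347,.15],94.5)"
```

```text
time_s: 12.98
eef_pos: [0.4486, 0.2234, 0.1991]
eef_rot: [0.481, -0.476, -0.52, 0.521]
wrist_force: [0.1, -0.5, -2.8]
opening: 0.455
 alt rotvec [-0.006  0.006  0.003]
 alt rotvec [ 0.005 -3.135  0.009]
t 12.98 pos [0.4486 0.2234 0.1991] F [ 0.1 -0.5 -2.8] open 0.455 q [ 0.22  0.05  1.82  0.    1.28 -1.43]
shift cm now-axes [ 1.06  4.91 -0.67]  after-turn axes [ 1.08  4.91 -0.63] turn [-0.006  0.006  0.003]
```

```bash
python3 -m jog '[[[0.9,2,-0.7],[-0.006,0.006,0],2],[[0.1,2.2,0],[0,0,0],2],[[0.1,2,0],[0,0,0],2],[[0,1,0],[0,0,0],2],[[0,0,0],[0,0,0],2]]';  python3 -c "
from h import *
go([.4541,.2347,.103],94.5)"
```

```text
time_s: 13.4
eef_pos: [0.4546, 0.2313, 0.1232]
eef_rot: [0.481, -0.48, -0.518, 0.519]
wrist_force: [-0.2, -0.2, -1.8]
opening: 0.454
 alt rotvec [-0.001 -0.003  0.001]
 alt rotvec [-2.000e-03  3.139e+00 -2.000e-03]
t 13.4 pos [0.4546 0.2313 0.1232] F [-0.2 -0.2 -1.8] open 0.454 q [ 0.24  0.17  1.86  0.    1.12 -1.41]
shift cm now-axes [0.34 2.02 0.03]  after-turn axes [0.35 2.02 0.03] turn [-0.001 -0.003  0.001]
```

```bash
python3 -m jog '[[[0.3,0.8,0],[0,0,0],2],[[0,0.8,0],[0,0,0],2],[[0,0.3,0],[0,0,0],2],[[0,0.15,0],[0,0,0],2],[[0,0,0],[0,0,0],2]]';  python3 -c "
from h import *
go([.4541,.2347,.102],94.5)"
```

```text
time_s: 13.82
eef_pos: [0.4564, 0.2325, 0.103]
eef_rot: [-0.482, 0.482, 0.518, -0.517]
wrist_force: [0.0, -0.1, -2.2]
opening: 0.456
 alt rotvec [ 0.001 -0.006  0.001]
 alt rotvec [-2.000e-03  3.135e+00  1.000e-03]
t 13.82 pos [0.4564 0.2325 0.103 ] F [ 0.  -0.1 -2.2] open 0.456 q [ 0.24  0.2   1.87  0.    1.07 -1.41]
shift cm now-axes [0.23 0.1  0.21]  after-turn axes [0.23 0.1  0.21] turn [ 0.001 -0.006  0.001]
```

```bash
python3 -m jog '[[[0.1,0.15,0],[0,0,0],2],[[0,0,0],[0,0,0],2],[[0,0,0],[0,0,0],5.2],[[0,0,0],[0,0,0],5.2],[[0,0,0],[0,0,0],5.2],[[0,0,0],[0,0,0],5.2]]'; python3 -m jog '[[[0,-1,0],[0,0,0],5.2],[[0,-2,0],[0,0,0],5.2],[[0,-2.5,0],[0,0,0],5.2],[[0,-1.5,0],[0,0,0],5.2],[[0,0,0],[0,0,0],2],[[0,0,0],[0,0,0],0]]'; python3 - <<'E'
from h import *
from bench import imaging
for n in("side","wrist"):
    c=imaging.camera(n); cv2.imwrite(f"pics/{n}4.png",c["frame"][:,:,::-1]); X=pts(c); x,y,z=np.moveaxis(X,-1,0)
    hsv=cv2.cvtColor(c["frame"],cv2.COLOR_RGB2HSV); h,s,v=np.moveaxis(hsv.astype(int),-1,0)
    R=(y>.1)&(y<.35)&(x>.3)&(x<.8)
    for k,m in(("waln",R&(abs(z-.13)<.005)&(s>110)&(h<12)&(v<140)),("fence",R&(abs(z-.135)<.004)&(h>13))):
        for b in big(m)[:2]: print(n,k,b.sum(),rect(X[b][:,:2]),np.nanmedian(z[b]).round(4))
a=np.radians(4.5); ex=np.array([np.cos(a),np.sin(a)]); ey=np.array([-np.sin(a),np.cos(a)])
go([*(np.array([.5,.2885])-.05*ex-.105*ey),.15],94.5)
E
```

```text
time_s: 14.32
eef_pos: [0.4592, 0.2345, 0.1049]
eef_rot: [-0.48, 0.483, 0.52, -0.515]
wrist_force: [0.5, 0.4, -0.2]
opening: 0.613
time_s: 14.82
eef_pos: [0.4584, 0.2345, 0.1804]
eef_rot: [-0.48, 0.483, 0.521, -0.515]
wrist_force: [-0.5, 0.7, -0.5]
opening: 0.334
side waln 265 (array([486.7, 232.1]), array([125.7,  40. ]), 5.88) 0.1299
side fence 160 (array([407.2, 291.7]), array([122.5,  21.4]), 5.57) 0.1345
side fence 121 (array([602.1, 306. ]), array([110. ,  21.4]), 6.22) 0.1346
wrist waln 3341 (array([422.3, 235.7]), array([93.5, 27.6]), 3.29) 0.1302
wrist waln 401 (array([498.9, 230.9]), array([22.3, 18.7]), 64.49) 0.1303
wrist fence 8501 (array([426. , 293.5]), array([164.1,  18.7]), 4.64) 0.1351
 alt rotvec [ 0.007 -0.005  0.002]
 alt rotvec [-3.000e-03  3.136e+00  1.000e-02]
t 14.92 pos [0.458  0.2344 0.1794] F [-0.3  0.   0.4] open 0.166 q [ 0.24  0.09  1.81  0.    1.23 -1.4 ]
shift cm now-axes [-5.44  2.93  0.38]  after-turn axes [-5.43  2.94  0.39] turn [ 0.007 -0.005  0.002]
```

View pics/side4.png

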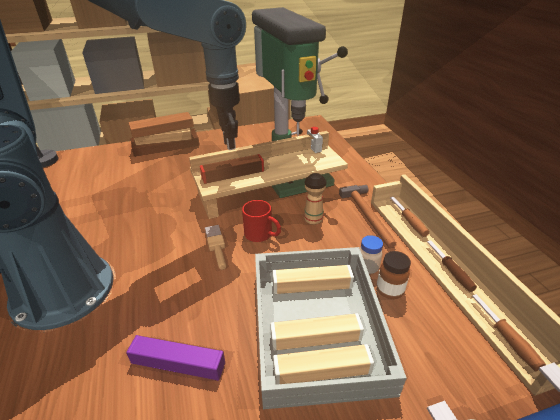

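The side view shows the walnut flat on the table at (232,168), parallel to the fence, and the three pale blanks in the crate. I'll close the fingers and push it sideways into the fence from its free side.

```bash
python3 -m jog '[[[-2.5,0,0.2],[0.005,0,0],0],[[-2.5,0,0.2],[0,0,0],0],[[-1.3,0.3,0],[0,0,0],0],[[0,1.5,0],[0,0,0],0],[[0,0,0],[0,0,0],0],[[0,0,0],[0,0,0],0]]'; python3 - <<'E'
from h import *
a=np.radians(4.5); ex=np.array([np.cos(a),np.sin(a)]); ey=np.array([-np.sin(a),np.cos(a)])
go([*(np.array([.5,.2885])-.047*ex-.105*ey),.103],94.5)
E
```

```text
time_s: 15.42
eef_pos: [0.4547, 0.1686, 0.1547]
eef_rot: [0.484, -0.478, -0.516, 0.52]
wrist_force: [0.1, -0.8, 0.3]
opening: -0.002
 alt rotvec [-0.009 -0.004  0.002]
 alt rotvec [-3.000e-03  3.138e+00 -1.400e-02]
t 15.42 pos [0.4547 0.1686 0.1547] F [ 0.1 -0.8  0.3] open -0.002 q [ 0.11  0.07  1.89  0.    1.18 -1.54]
shift cm now-axes [ 1.09  5.16 -0.8 ]  after-turn axes [ 1.09  5.17 -0.76] turn [-0.009 -0.004  0.002]
```

```bash
python3 -m jog '[[[0.6,1.8,-0.8],[-0.009,0,0],0],[[0.1,1.8,0],[0,0,0],0],[[0,1.1,0],[0,0,0],0],[[0,0,0],[0,0,0],0],[[0,0,0],[0,0,0],0]]'; python3 - <<'E'
from h import *
a=np.radians(4.5); ex=np.array([np.cos(a),np.sin(a)]); ey=np.array([-np.sin(a),np.cos(a)])
go([*(np.array([.5,.2885])-.045*ex-.0545*ey),.103],94.5)
E
```

```text
time_s: 15.83
eef_pos: [0.4617, 0.1781, 0.106]
eef_rot: [-0.481, 0.48, 0.519, -0.519]
wrist_force: [0.6, 1.4, 1.4]
opening: 0.0
 alt rotvec [-0.002 -0.002  0.002]
 alt rotvec [-3.000e-03  3.139e+00 -2.000e-03]
t 15.83 pos [0.4617 0.1781 0.106 ] F [0.6 1.4 1.4] open 0.0 q [ 0.13  0.16  1.91  0.    1.07 -1.52]
shift cm now-axes [ 5.25  0.31 -0.17]  after-turn axes [ 5.25  0.3  -0.18] turn [-0.002 -0.002  0.002]
```

```bash
python3 -m jog '[[[0.6,0,-0.05],[0,0,0],0],[[0.6,0,-0.05],[0,0,0],0],[[0.6,0,0],[0,0,0],0],[[0.6,0,0],[0,0,0],0],[[0.6,0,0],[0,0,0],0],[[0.6,0,0],[0,0,0],0],[[0.6,0,0],[0,0,0],0]]'; python3 - <<'E'
from h import *
a=np.radians(4.5); ex=np.array([np.cos(a),np.sin(a)]); ey=np.array([-np.sin(a),np.cos(a)])
go([*(np.array([.5,.2885])-.045*ex-.0545*ey),.103],94.5)
E
```

```text
time_s: 16.42
eef_pos: [0.4614, 0.2246, 0.11]
eef_rot: [-0.48, 0.481, 0.52, -0.517]
wrist_force: [-0.6, -0.6, 0.1]
opening: -0.0
 alt rotvec [ 0.004 -0.002  0.002]
 alt rotvec [-3.00e-03  3.14e+00  6.00e-03]
t 16.42 pos [0.4614 0.2246 0.11  ] F [-0.6 -0.6  0.1] open -0.0 q [ 0.22  0.19  1.87  0.    1.08 -1.43]
shift cm now-axes [0.62 0.7  0.15]  after-turn axes [0.62 0.7  0.15] turn [ 0.004 -0.002  0.002]
```

```bash
python3 -m jog '[[[0.3,0.2,0],[0,0,0],0],[[0.3,0.1,0],[0,0,0],0],[[0.2,0,0],[0,0,0],0],[[0.2,0,0],[0,0,0],0]]'; python3 -c "from h import *;print(obs()[0]['wrist_force'])"; python3 -m jog '[[[0.3,0,0],[0,0,0],0],[[0.3,0,0],[0,0,0],0],[[0.3,0,0],[0,0,0],0]]'
```

```text
time_s: 16.75
eef_pos: [0.4609, 0.2346, 0.1073]
eef_rot: [-0.478, 0.482, 0.52, -0.519]
wrist_force: [0.2, -20.2, 5.7]
opening: 0.0
[  0.15511753 -20.1958946    5.68124383]
time_s: 17.0
eef_pos: [0.4609, 0.2341, 0.1076]
eef_rot: [0.473, -0.485, -0.515, 0.525]
wrist_force: [-0.8, -16.0, 6.0]
opening: -0.002
```

Force settled at about 16–20 N against the fence, so it is seated sideways. I'll back off, rise and go behind the rear end.

```bash
python3 -m jog '[[[-1,0,0],[0,0,0],0],[[-1.5,0,0],[0,0,0],0],[[0,-2,0],[0,0,0],0],[[0,-2.5,0],[0,0,0],0],[[0,-1.5,0],[0,0,0],0],[[0,0,1.5],[0,0,0],0],[[0,0,3],[0,0,0],0],[[0,0,3.5],[0,0,0],0],[[0,0,2.5],[0,0,0],0],[[0,0,0],[0,0,0],0]]'; python3 - <<'E'
from h import *
from bench import imaging
a=np.radians(4.5); ex=np.array([np.cos(a),np.sin(a)]); ey=np.array([-np.sin(a),np.cos(a)]);O=np.array([.5,.2885])
for n in("side","wrist"):
    c=imaging.camera(n); cv2.imwrite(f"pics/{n}5.png",c["frame"][:,:,::-1]); X=pts(c); x,y,z=np.moveaxis(X,-1,0)
    hsv=cv2.cvtColor(c["frame"],cv2.COLOR_RGB2HSV); h,s,v=np.moveaxis(hsv.astype(int),-1,0)
    R=(y>.1)&(y<.35)&(x>.3)&(x<.8)
    b=R&(abs(z-.13)<.004)&(s>110)&(h<12); b=big(b)
    for b in b[:2]:
        fx=(X[b][:,:2]-O)@ex; fy=(X[b][:,:2]-O)@ey; print(n,b.sum(),rect(X[b][:,:2]),"fx",np.percentile(fx,[1,99]).round(4),"fy",np.percentile(fy,[1,99]).round(4))
go([*(O-.165*ex-.022*ey),.108],94.5)
E
```

```text
time_s: 17.83
eef_pos: [0.3551, 0.1985, 0.1688]
eef_rot: [0.477, -0.485, -0.514, 0.523]
wrist_force: [0.5, -0.8, 0.1]
opening: 0.001
side 266 (array([484.9, 267.1]), array([124.9,  39.8]), 4.51) fx [-0.0774  0.0443] fy [-0.0399 -0.0008]
side 101 (array([393.6, 259. ]), array([50.8, 37.5]), 3.15) fx [-0.1333 -0.084 ] fy [-0.0387 -0.0026]
wrist 1626 (array([385.4, 260. ]), array([40.8, 40.1]), 0.62) fx [-0.1357 -0.0973] fy [-0.0379  0.0001]
wrist 422 (array([385.5, 249.4]), array([18.6, 15.5]), 12.53) fx [-0.1262 -0.1092] fy [-0.0377 -0.0221]
 alt rotvec [ 0.002 -0.003 -0.018]
 alt rotvec [2.800e-02 3.138e+00 3.000e-03]
t 17.93 pos [0.3589 0.1988 0.1699] F [ 0.4 -0.1 -0.5] open -0.001 q [ 0.23 -0.13  2.06 -0.02  1.22 -1.41]
shift cm now-axes [5.74 6.08 1.76]  after-turn axes [5.64 6.19 1.73] turn [ 0.002 -0.003 -0.018]
```

View pics/wrist5.png

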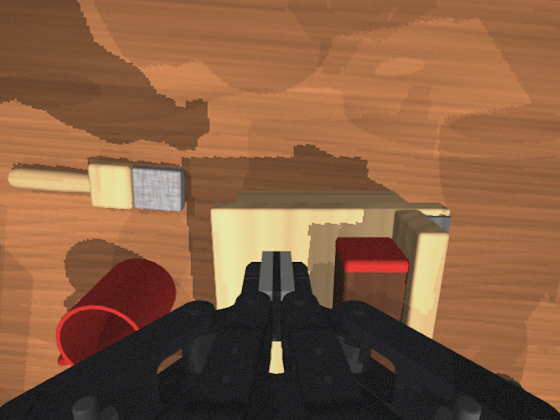

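Wrist view: the walnut's red rear end is at (371,255), pressed flat against the fence at cols 395–440. Measured fy is −40 to 0 mm and the rear end is at fx ≈ −136 mm. I'll go behind it.

```bash
python3 -m jog '[[[2.5,0,1],[0,0,-0.018],0],[[2.5,0,0.8],[0,0,0],0],[[0.7,1,0.2],[0,0,0],0],[[0,1.8,0],[0,0,0],0],[[0,0,0],[0,0,0],0]]'; python3 - <<'E'
from h import *
a=np.radians(4.5); ex=np.array([np.cos(a),np.sin(a)]); ey=np.array([-np.sin(a),np.cos(a)]);O=np.array([.5,.2885])
go([*(O-.165*ex-.022*ey),.108],94.5)
E
```

```text
time_s: 18.35
eef_pos: [0.3421, 0.2578, 0.1433]
eef_rot: [-0.481, 0.484, 0.522, -0.513]
wrist_force: [-0.5, -0.0, -1.0]
opening: -0.002
 alt rotvec [ 0.012 -0.008  0.005]
 alt rotvec [-0.008  3.134  0.018]
t 18.35 pos [0.3421 0.2578 0.1433] F [-0.5 -0.  -1. ] open -0.002 q [ 0.37 -0.06  2.05  0.    1.14 -1.28]
shift cm now-axes [-0.4   3.52  0.55]  after-turn axes [-0.38  3.53  0.51] turn [ 0.012 -0.008  0.005]
```

```bash
python3 -m jog '[[[-0.2,1.2,0.5],[0.012,-0.008,0.005],0],[[0,1.2,0],[0,0,0],0],[[0,0.9,0],[0,0,0],0],[[0,0,0],[0,0,0],0]]'; python3 - <<'E'
from h import *
a=np.radians(4.5); ex=np.array([np.cos(a),np.sin(a)]); ey=np.array([-np.sin(a),np.cos(a)]);O=np.array([.5,.2885])
go([*(O+.038*ex-.022*ey),.108],94.5)
E
```

```text
time_s: 18.68
eef_pos: [0.3405, 0.2554, 0.109]
eef_rot: [0.48, -0.48, -0.519, 0.519]
wrist_force: [-0.7, -0.6, -0.4]
opening: 0.0
 alt rotvec [-0.001  0.    -0.   ]
 alt rotvec [-0.000e+00 -3.142e+00  1.000e-03]
t 18.68 pos [0.3405 0.2554 0.109 ] F [-0.7 -0.6 -0.4] open 0.0 q [ 0.36  0.    2.08  0.    1.07 -1.29]
shift cm now-axes [ -0.15   0.09 -19.96]  after-turn axes [ -0.15   0.1  -19.96] turn [-0.001  0.    -0.   ]
```

```bash
python3 -m jog '[[[0,0,-0.8],[0,0,0],0],[[0,0,-0.8],[0,0,0],0],[[0,0,-0.8],[0,0,0],0],[[0,0,-0.8],[0,0,0],0],[[0,0,-0.8],[0,0,0],0],[[0,0,-0.8],[0,0,0],0],[[0,0,-0.8],[0,0,0],0],[[0,0,-0.8],[0,0,0],0]]'; python3 - <<'E'
from h import *
a=np.radians(4.5); ex=np.array([np.cos(a),np.sin(a)]); ey=np.array([-np.sin(a),np.cos(a)]);O=np.array([.5,.2885])
go([*(O+.038*ex-.022*ey),.108],94.5)
E
```

```text
time_s: 19.35
eef_pos: [0.4117, 0.2601, 0.1101]
eef_rot: [0.48, -0.48, -0.519, 0.519]
wrist_force: [-0.2, -0.1, -0.3]
opening: 0.004
 alt rotvec [-0.001 -0.001 -0.   ]
 alt rotvec [ 0.00e+00  3.14e+00 -1.00e-03]
t 19.35 pos [0.4117 0.2601 0.1101] F [-0.2 -0.1 -0.3] open 0.004 q [ 0.32  0.14  1.93  0.    1.08 -1.33]
shift cm now-axes [ -0.05   0.2  -12.83]  after-turn axes [ -0.07   0.21 -12.83] turn [-0.001 -0.001 -0.   ]
```

```bash
python3 -m jog '[[[0,0.1,-0.8],[0,0,0],0],[[0,0,-0.8],[0,0,0],0],[[0,0,-0.8],[0,0,0],0],[[0,0,-0.8],[0,0,0],0],[[0,0,-0.8],[0,0,0],0],[[0,0,-0.8],[0,0,0],0],[[0,0,-0.8],[0,0,0],0],[[0,0,-0.8],[0,0,0],0],[[0,0,-0.8],[0,0,0],0],[[0,0,-0.8],[0,0,0],0],[[0,0,-0.8],[0,0,0],0]]'; python3 - <<'E'
from h import *
from bench import imaging
a=np.radians(4.5); ex=np.array([np.cos(a),np.sin(a)]); ey=np.array([-np.sin(a),np.cos(a)]);O=np.array([.5,.2885])
go([*(O+.038*ex-.022*ey),.108],94.5)
c=imaging.camera("side"); cv2.imwrite("pics/side6.png",cv2.resize(c["frame"][90:215,180:360,::-1],None,fx=4.4,fy=4.4,interpolation=cv2.INTER_CUBIC))
E
```

```text
time_s: 20.27
eef_pos: [0.509, 0.2679, 0.1091]
eef_rot: [0.481, -0.48, -0.519, 0.519]
wrist_force: [-1.5, 0.6, 1.7]
opening: -0.001
 alt rotvec [-0.001 -0.001  0.   ]
 alt rotvec [-0.000e+00  3.141e+00 -2.000e-03]
t 20.27 pos [0.509  0.2679 0.1091] F [-1.5  0.6  1.7] open -0.001 q [ 0.28  0.32  1.7   0.    1.12 -1.37]
shift cm now-axes [-0.07  0.11 -3.06]  after-turn axes [-0.07  0.11 -3.06] turn [-0.001 -0.001  0.   ]
```

View pics/side6.png

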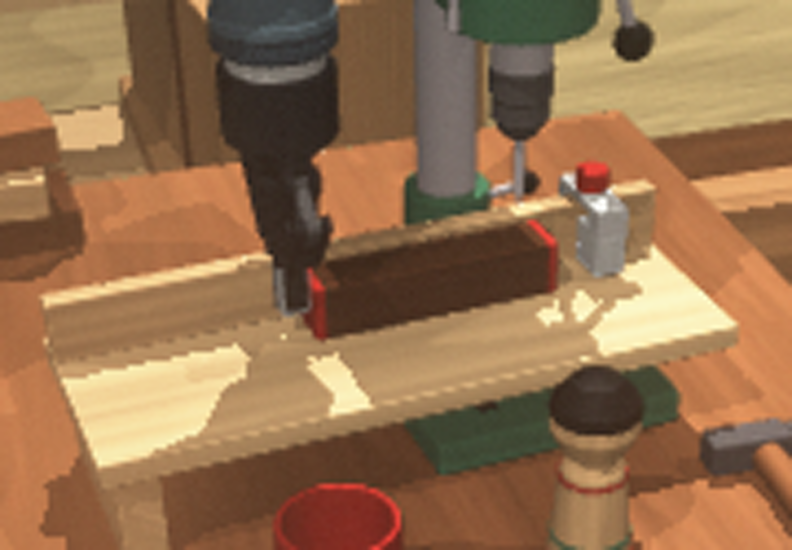

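The crop shows the walnut's red front end at (545,260), about 25 mm short of the stop at (590,240). It lies flat to the fence and the arm is well clear of the head. I'll keep pushing gently.

```bash
python3 -m jog '[[[0,0.1,-0.6],[0,0,0],0],[[0,0,-0.6],[0,0,0],0],[[0,0,-0.6],[0,0,0],0],[[0,0,-0.2],[0,0,0],0]]'; python3 -m jog '[[[0,0,-0.3],[0,0,0],0],[[0,0,-0.25],[0,0,0],0]]';python3 -m jog '[[[0,0,-0.25],[0,0,0],0],[[0,0,-0.25],[0,0,0],0]]'
```

```text
time_s: 20.65
eef_pos: [0.5328, 0.2695, 0.1081]
eef_rot: [-0.48, 0.48, 0.519, -0.519]
wrist_force: [-2.0, -0.4, 1.3]
opening: 0.003
time_s: 20.82
eef_pos: [0.5386, 0.2699, 0.1079]
eef_rot: [0.48, -0.48, -0.519, 0.519]
wrist_force: [-1.9, 0.1, 1.2]
opening: -0.0
time_s: 20.98
eef_pos: [0.5409, 0.2702, 0.1075]
eef_rot: [0.482, -0.479, -0.517, 0.521]
wrist_force: [-17.8, -2.3, 11.5]
opening: -0.003
```

```bash
python3 -m jog '[[[0,0,-0.2],[0,0,0],0],[[0,0,-0.15],[0,0,0],0]]'; python3 -m jog '[[[0,0,0.5],[0,0,0],0],[[0,0,1.5],[0,0,0],0],[[0,0,2.5],[0,0,0],0],[[0,0,3],[0,0,0],0],[[0,-1.5,3],[0,0,0],0],[[0,-2,2],[0,0,0],0],[[0,-2,0],[0,0,0],0],[[0,0,0],[0,0,0],0]]'; python3 - <<'E'
from h import *
from bench import imaging
a=np.radians(4.5); ex=np.array([np.cos(a),np.sin(a)]); ey=np.array([-np.sin(a),np.cos(a)]);O=np.array([.5,.2885])
c=imaging.camera("side"); cv2.imwrite("pics/side7.png",cv2.resize(c["frame"][90:215,180:360,::-1],None,fx=4.4,fy=4.4,interpolation=cv2.INTER_CUBIC)); X=pts(c); x,y,z=np.moveaxis(X,-1,0)
hsv=cv2.cvtColor(c["frame"],cv2.COLOR_RGB2HSV); h,s,v=np.moveaxis(hsv.astype(int),-1,0)
f=(X[...,:2]-O); fx=f@ex; fy=f@ey
b=(y>.1)&(y<.4)&(x>.4)&(x<.8)&(abs(z-.13)<.004)&(s>110)&((h<12)|(h>170))&(fy<.01)
for b in big(b)[:3]: print(b.sum(),rect(X[b][:,:2]),"fx",np.percentile(fx[b],[0,100]).round(4),"fy",np.percentile(fy[b],[1,99]).round(4))
# near-face line (fy of the outer side) vs fx
b=(z>.098)&(z<.126)&(fy<-.03)&(fy>-.05)&(fx>.05)&(fx<.225)&(h<15)&(s>110)&(v<130)
p=np.polyfit(fx[b],fy[b],1); print("outer face n",b.sum(),"slope deg",np.degrees(p[0]).round(2),"fy mid",np.polyval(p,.139).round(4))
m=np.zeros(s.shape,bool); m[120:160,300:330]=1
m&=(z>.094)&(z<.126)&(fy>-.06)&(fy<-.003)&(s<70)
print("stop fx",np.percentile(fx[m]*1000,[0,5,50,95,100]).round(1),"fy",np.percentile(fy[m]*1000,[0,50,95]).round(1))
go([.4,.2,.3],94.5)
E
```

```text
time_s: 21.15
eef_pos: [0.5406, 0.2703, 0.1071]
eef_rot: [0.484, -0.476, -0.514, 0.524]
wrist_force: [-5.4, -0.8, 4.8]
opening: 0.003
time_s: 21.82
eef_pos: [0.4116, 0.2595, 0.1636]
eef_rot: [0.483, -0.478, -0.515, 0.523]
wrist_force: [1.3, 0.7, 1.5]
opening: -0.002
outer face n 420 slope deg 0.15 fy mid -0.0381
stop fx [232.5 233.6 242.6 252.7 254.8] fy [-36.8 -33.  -30. ]
 alt rotvec [-0.015 -0.001 -0.002]
 alt rotvec [ 3.00e-03  3.14e+00 -2.40e-02]
t 21.87 pos [0.4107 0.2592 0.1618] F [-0.3  0.7  0.3] open 0.006 q [ 0.32  0.07  1.88  0.    1.21 -1.33]
shift cm now-axes [ -5.85 -13.78   1.73]  after-turn axes [ -5.82 -13.82   1.53] turn [-0.015 -0.001 -0.002]
```

View pics/side7.png

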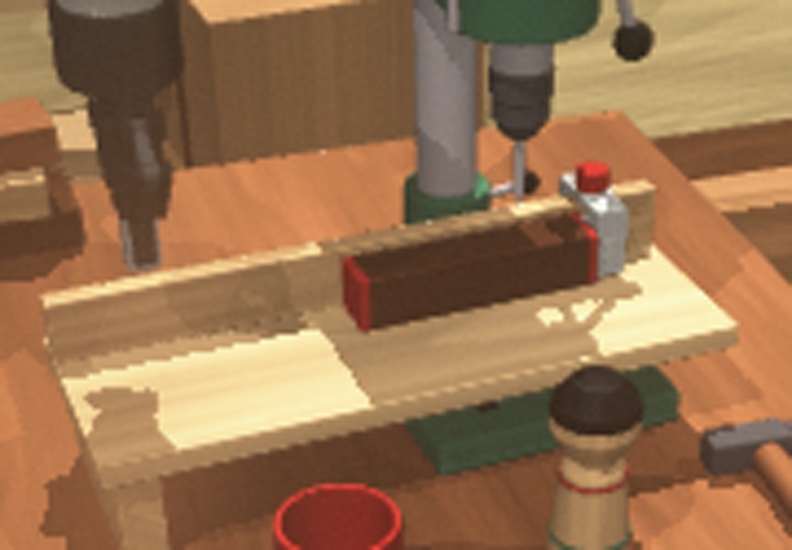

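The crop shows the red front end touching the stop at (597,250). My top-face mask came up empty, though, so I'll check the height before handing in.

```bash
python3 - <<'E'
from h import *
from bench import imaging
a=np.radians(4.5); ex=np.array([np.cos(a),np.sin(a)]); ey=np.array([-np.sin(a),np.cos(a)]);O=np.array([.5,.2885])
for n in("side","wrist"):
    c=imaging.camera(n); X=pts(c); z=X[...,2]; f=(X[...,:2]-O); fx=f@ex; fy=f@ey
    hsv=cv2.cvtColor(c["frame"],cv2.COLOR_RGB2HSV).astype(int); h,s,v=np.moveaxis(hsv,-1,0)
    for lo in np.arange(.04,.24,.02):
        t=(fx>lo)&(fx<lo+.02)&(fy>-.033)&(fy<-.006)&(z>.1)&(z<.145)
        w=t&(z>.118)
        if t.sum(): print(n,lo.round(2),t.sum(),"z med",np.median(z[w]).round(4) if w.any() else None, "hsv",np.median(hsv[t],0))
    g=(z>.12)&(z<.14)&((h<8)|(h>172))&(s>180)&(fy<0)&(fy>-.045)&(fx>.02)&(fx<.24)
    if g.any(): print(n,"red fx",np.percentile(fx[g],[0,10,50,90,100]).round(4))
E
```

```text
side 0.04 39 z med 0.1289 hsv [  5. 178. 111.]
side 0.06 31 z med 0.1297 hsv [ 11. 145.  77.]
side 0.08 31 z med 0.1302 hsv [ 11. 143.  78.]
side 0.1 29 z med 0.1299 hsv [ 11. 142.  79.]
side 0.12 27 z med 0.1297 hsv [ 11. 141.  79.]
side 0.14 27 z med 0.1298 hsv [ 12. 142.  78.]
side 0.16 26 z med 0.1303 hsv [ 12.  142.5  78. ]
side 0.18 26 z med 0.1297 hsv [ 11.  149.  114.5]
side 0.2 29 z med 0.13 hsv [ 12. 140.  79.]
side 0.22 46 z med 0.1316 hsv [ 15.   34.  136.5]
side red fx [0.0503 0.0507 0.0542 0.2069 0.2278]
```

```bash
python3 -c "
from bench import ctrl
print(ctrl.hand_in())"
```

```text
the job is handed in; nothing more can be done
None
```

The walnut blank is home under the drill, flat against the fence with its end against the stop, and I handed the job in at about 22 s of the 67 s allowed.

I laid the crosswise pale blank on the crate floor in the empty bay, then lifted the walnut out by itself and laid it on the drill table. I pushed it sideways into the fence (about 20 N) and along it until it met the stop (about 18 N).

**Last checks on the walnut:**
- Its top is level at about 130 mm along its whole length, as it should be for a blank lying flat.
- Its outer face is within 0.15° of the fence line and 38 mm from it. That is 2 mm less than the 40 mm expected, which is within the calibration error.
- Its ends lie at 50 and 228 mm along the fence, and I measured the stop face at 229 mm before the push.
- The stop read 232–255 mm after the push, against 229–255 mm before. I put this down to the walnut now hiding part of its near face rather than the stop having moved.

**Other things:**
- The last view that covered the crate, taken after the walnut was laid down, showed the three pale blanks in it. The other things on the bench looked undisturbed.
- I did not photograph the crate again after the final push.
- The arm stayed well clear of the drill head and was touching nothing when I handed in.
- One check failed: a colour mask for the walnut's top came up empty because its hue limit was too tight. I measured the height again another way, and that gave the 130 mm above.

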